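# Hold a sample slide flush on the tilted reader plate

### The arm

A 7-joint arm with a two-finger parallel gripper is mounted at the origin on the work surface. World frame = base frame: x ahead of the robot, y to its left, z up, the work surface at z = 0. Lengths are in m, angles in rad, forces in N, time in s.
With the tool pointing down it reaches from about 0.4 to 0.925 m from the base axis. Payload 5.6 kg.
Tool frame: the origin (TCP) lies at the very end of the fingers, on their centre line; the grasp point (between the pads) lies 19 mm behind it (env.grip_depth is the distance from the TCP to the grasp point, in m); z points along the fingers, y is the direction in which the jaws open and shut (so a half turn about z gives the same grasp; the last joint's range is limited). The gripper opens to 85 mm and grips with 20 to 120 N. Pads are 22 mm wide; open, the fingers measure 114 mm over their backs; the gripper's body (76 mm by 85 mm) begins 54 mm behind the grasp point. The pads swing forward as they close: fully open they stand 13 mm farther back than shut.
Start: joints at [-1.282, 0.468, -0.012, 1.603, 0.006, 1.071, -0.056], TCP at [0.212, 0.615, 0.231] pointing down, gripper open.
Joint ranges: [-2.53, 2.53], [-0.31, 2.02], [-1.57, 1.55], [0.28, 2.44], [-1.29, 4.43], [0.15, 1.84], [-2.92, 2.92]. Speed limits (rad/s): [2.57, 2.57, 3.14, 3.14, 3.14, 3.14, 3.14].

### API

Orientations are given as a rotation vector (axis times angle).
In Python, from rig import status, camera, job_done, env gives the robot as it stands.
- The arm moves only by the tool drive_tool, never from a script. Its argument "steps" is a list of rows, each an object of numbers: "jaw": the closure, from 0 (fully open) to 1 (shut); "tx", "ty", "tz": the shift along the tool's x, y, z in m; "wx", "wy", "wz": the turn, a rotation vector about the tool's x, y, z in degrees. A call has 1 to 5 rows; each row is the pose to reach, as a shift and turn from the pose commanded when the call began, along the tool's axes at that moment; what a row does not reach only later rows make up. A row lasts 1/8 s, in which the tool goes at most 62.5 mm and 10.7 degrees, less where a joint would pass 70% of its speed; a pose out of reach is approached as far as the arm can. A call with a gripper value outside its range is refused whole. The fingers move at their own pace and stop on an object; the grip force is fixed at half the most. Time passes only in rows, so rows that repeat a pose let the fingers close. It gives the time, the measured TCP pose, the force and the opening at its end, in the units of the state.
- status.get_obs(): the state, without advancing time (a new reading comes with each control period).
- camera(name): name is "scene" or "top" or "wrist"; returns a dict with "color" (400x640x3 uint8, blue, green, red), "range_z" (400x640 float32, m along the optical axis (not along the pixel's ray), 0 where there is no reading), "fx", "fy", "cx", "cy" (pixels), "distortion" ([k1, k2, p1, p2, k3] as OpenCV has them; the pictures are not rectified), "R" (3x3) and "t" (3): a world point X has camera coordinates R X + t. Camera axes: x right, y down, z forward; pixel columns grow to the right and rows downward; lengths in m; the calibration is good to about 2 mm. A picture is of the moment at which its call begins.
- job_done(): hands the job in, once; it reports no verdict.
The state is a dict: "t": time; "joints": joint angles; "qvel": joint speeds; "joint_torque": joint torques, N m; "ee_pos": TCP position; "tool_rot": TCP orientation; "ft_force": force on the tool from outside, world axes, zero at the start; "ft_torque": the same for the moment, N m; "width": opening from 0.0 (shut) to 1.0 (fully open).
Only numpy, scipy, OpenCV 4.12 (cv2) and the standard library are available. Lean on these libraries where they do the work, as an engineer would, in place of code of your own. Each camera call takes 0.05 s, during which the arm holds its last target.

### The job

Pick up the slide carrier with the amber colour panels (its fin is the grip) and lay it flush on the sloping, spring-loaded black plate of the reader, centred between the yellow corner marks, with its long side running up the slope (either way round). Press it squarely and gently so that the plate sinks to about half of its spring travel, never down onto its stop, and finish still gripping the carrier and holding it pressed there. Do not disturb the other carriers or the things on the bench.

Things in the scene. Friction and masses are not known exactly. Their poses are not given: they have to be found in the camera images.
- amber_mid (a point): Amber slide carrier, flat on the blue mat (3 mm thick): white plate 70 (x) x 50 (y) x 6 mm with amber panels, and at its middle an upright fin 30 mm long (x), 10 mm thick (y), reaching 40 mm above the underside. About 60 g. This point is in the fin, 20 mm above the underside; z up. Grip the fin across its 10 mm, tips clear of the plate.
- amber: The same carrier, same axes; origin at the centre of its underside, the side to be laid on the reader plate.
- plate_face (a point): Middle of the upper face of the reader's black sprung plate: 90 mm up the slope (x, rising), 70 mm across (y, level), z = outward normal. Slope 0.18 to 0.52 rad from level, different each time and set firmly. The low edge faces roughly to the robot. Yellow corner marks frame the carrier's 70 x 50 mm place. It moves with the plate.
- reader_plate (a joint): How far the plate is pushed in along its inward normal, m: 0 = free, 0.012 = on its stop. It starts to give at about 1 N and takes about 0.6 N more for each mm; it springs back when released. About half of the travel (0.006) is wanted.
- blue: Another carrier, the same but blue; leave it alone. Origin at the centre of its underside.
- green: Another carrier, the same but green; leave it alone. Origin at the centre of its underside.
- jar: Amber sample jar with black cap, 60 mm diameter, 85 mm tall; leave it alone. Origin under its centre.
- beaker: Clear open beaker, 68 mm diameter, 90 mm tall; leave it alone. Origin under its centre.
- timer: Red timer 50 x 70 x 30 mm; leave it alone. Origin under its centre.
- spoon: Steel lab spoon, about 0.2 m long, lying on the bench; leave it alone.
- reader: The reader, fixed to the bench: white base 170 x 130 x 60 mm with a sloping blue head 130 x 110 mm; the black plate stands 14 mm clear above the head. Nothing rises above the plate. Origin under the base's centre.

How it is judged:
By the outcome, as a careful person would: the job done as asked, in the order asked, and still so for the second after the job is handed in, while the arm keeps its last pose, push and grip.
It also fails if it takes over 38 s, if anything falls off the work surface, if the arm or the gripper's body presses on something with over 40 N, if the wrist force passes 120 N, or if a joint passes its speed limit or range.

## Working session

There is one attempt and no reset: what is moved stays moved. The work goes in short steps, Python scripts to look and compute and a tool call to move; the robot and the scene stay as the last step left them, time stands still between calls to the robot, and variables do not carry over. Pictures are saved under pics/ and viewed, and the job is handed in when it is done.

Besides the shell and the picture viewer there is one more tool, called after "Call:" as name(argument=value, ...) on one line, values as JSON. drive_tool: Moves the arm, as the interface text tells. Its arguments: {"type":"object","properties":{"steps":{"type":"array"}},"required":["steps"]}

```bash
mkdir -p pics; ls
python3 - <<'E'
from rig import status,camera,env
import cv2,pickle
print(status.get_obs(), env.grip_depth)
d={}
for n in("scene","top","wrist"):
    c=camera(n);d[n]=c;cv2.imwrite(f"pics/{n}0.png",c["color"])
    print(n,c["fx"],c["fy"],c["cx"],c["cy"],c["distortion"],c["R"],c["t"])
pickle.dump(d,open("d0.pkl","wb"))
E
```

```text
pics
{'t': 0.0, 'joints': array([-1.28199424,  0.46841214, -0.01160366,  1.60362104,  0.00598984,
        1.07138751, -0.05627066]), 'qvel': array([-7.35800495e-04, -7.17398466e-04,  2.03217324e-04,  7.86709718e-06,
        2.21125906e-04,  6.99323736e-04,  1.50889672e-04]), 'joint_torque': array([ 4.00870304e-04, -5.32383728e+01,  2.15423957e-02, -2.51305014e+01,
        1.13800820e-02,  7.95207219e-03, -1.36278888e-05]), 'ee_pos': array([0.21161653, 0.61400098, 0.2303167 ]), 'tool_rot': array([-5.18835796e-01, -3.09826783e+00,  2.80246036e-03]), 'ft_force': array([-0.42124562,  0.07679309,  0.52689274]), 'ft_torque': array([ 0.03586632, -0.01167411,  0.00124138]), 'width': 0.9970332442855985} 0.0187
scene 398.88254015504833 398.88254015504833 321.8684987892694 196.01980245485362 [-0.02106805  0.          0.          0.          0.        ] [[ 0.11388709  0.99348552 -0.00403164]
 [ 0.81891683 -0.09617166 -0.56579699]
 [-0.56249884  0.06113539 -0.82453473]] [-0.11236778 -0.39858771  1.4918083 ]
top 472.90490206208864 472.90490206208864 321.7473529843523 197.1940213247412 [-0.05067523  0.          0.          0.          0.        ] [[-0.00946638 -0.99992507  0.0077613 ]
 [-0.99224406  0.00843105 -0.12401868]
 [ 0.12394396 -0.00887511 -0.99224953]] [0.06975954 0.54860828 1.12369197]
wrist 323.7513623370702 323.7513623370702 314.84341012930133 195.47101376261082 [-0.0531152  0.         0.         0.         0.       ] [[ 0.32464962  0.94583346 -0.0012981 ]
 [ 0.89915939 -0.30820274  0.31068224]
 [ 0.29345358 -0.10203007 -0.95051294]] [-0.64882293 -0.0403067   0.38084696]
```

View pics/scene0.png

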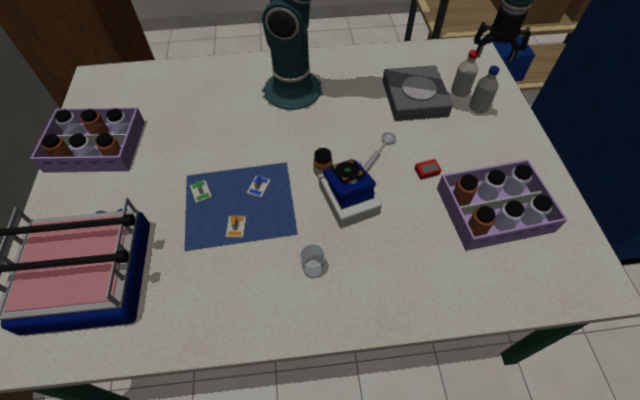

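View pics/top0.png

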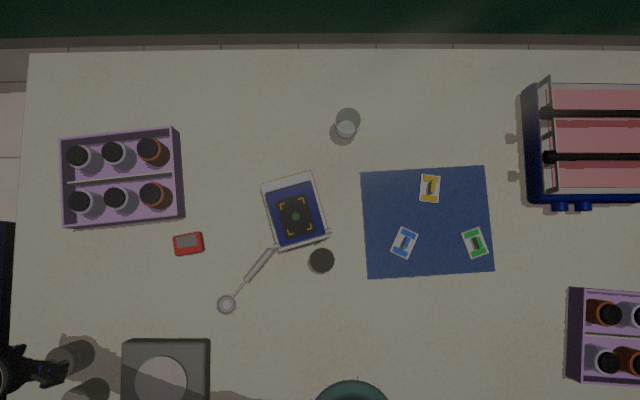

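View pics/wrist0.png

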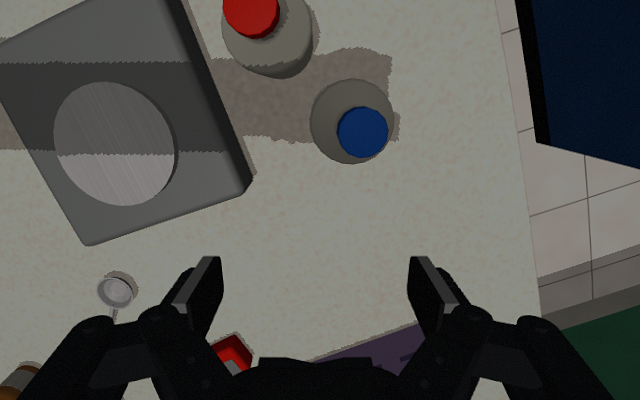

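The top view shows the amber carrier at about (430,188), blue at (404,242) and green at (474,242). The reader plate with its yellow marks is at about (296,216).

```bash
cat > h.py <<'E'
import numpy as np,cv2
from scipy.spatial.transform import Rotation as Ro
def K(c): return np.array([[c["fx"],0,c["cx"]],[0,c["fy"],c["cy"]],[0,0,1.]])
def rays(c,uv):
    n=cv2.undistortPoints(np.asarray(uv,float).reshape(-1,1,2),K(c),np.array(c["distortion"])).reshape(-1,2)
    R=np.array(c["R"]);t=np.array(c["t"])
    return -R.T@t,np.c_[n,np.ones(len(n))]@R, n
def onplane(c,uv,n,d):  # n.X=d
    o,r,_=rays(c,uv); s=(d-o@n)/(r@n); return o+r*s[:,None]
def bydepth(c,uv):
    o,r,_=rays(c,uv); uv=np.asarray(uv).astype(int); z=c["range_z"][uv[:,1],uv[:,0]]
    return (o+r*z[:,None])[z>0]
def proj(c,X):
    R=np.array(c["R"]);return cv2.projectPoints(np.asarray(X,float).reshape(-1,1,3),cv2.Rodrigues(R)[0],np.array(c["t"],float),K(c),np.array(c["distortion"]))[0].reshape(-1,2)
E
python3 - <<'E'
import pickle
from h import *
d=pickle.load(open("d0.pkl","rb"))
for n,r1,r2 in(("top",(250,160,340,265),(385,160,500,270)),("scene",(310,145,390,225),(180,165,290,250))):
    c=d[n]["color"]
    out=[cv2.resize(c[y:Y,x:X],None,fx=4,fy=4,interpolation=cv2.INTER_NEAREST) for x,y,X,Y in(r1,r2)]
    h=max(o.shape[0] for o in out)
    im=np.hstack([cv2.copyMakeBorder(o,0,h-o.shape[0],0,0,cv2.BORDER_CONSTANT) for o in out]); im=im[:, :800]
    cv2.imwrite(f"pics/z_{n}.png",im)
    hsv=cv2.cvtColor(c,cv2.COLOR_BGR2HSV)
    m=cv2.inRange(hsv,(18,110,80),(35,255,255)); x,y,X,Y=r1
    mm=np.zeros_like(m);mm[y:Y,x:X]=m[y:Y,x:X]
    k,l,s,ce=cv2.connectedComponentsWithStats(mm); print(n,"yellow",s[1:],ce[1:].round(1))
    x,y,X,Y=r2
    b=c.astype(int); w=((hsv[...,1]<60)&(hsv[...,2]>110)).astype(np.uint8)
    mm=np.zeros_like(m);mm[y:Y,x:X]=w[y:Y,x:X]
    k,l,s,ce=cv2.connectedComponentsWithStats(mm,connectivity=8); i=s[1:,4]>15;print("white",s[1:][i],ce[1:][i].round(1))
c=d["top"]; 
for uv in[(430,188),(424,180),(435,180),(424,197),(437,197),(415,188),(445,188)]: print(uv,bydepth(c,[uv]),c["color"][uv[1],uv[0]])
E
```

```text
top yellow [[298 197   7   6  19]
 [279 202   6   8  18]
 [307 223   5   7  16]
 [287 230   7   5  16]] [[301.5 199.1]
 [281.1 205. ]
 [309.7 226.9]
 [289.4 232.6]]
white [[ 385  160  115  110 1899]
 [ 419  174    9   28  117]
 [ 432  176    8   27   88]
 [ 390  227   15   26  131]
 [ 473  227   16   27   84]
 [ 462  231   13   28  107]
 [ 400  233   18   26  114]] [[467.3 187.9]
 [422.5 187.8]
 [436.7 189.4]
 [397.8 239.4]
 [481.4 239.3]
 [467.9 243.9]
 [410.  246.2]]
scene yellow [[351 161   1   1   1]
 [334 165   2   3   5]
 [360 171   2   3   5]
 [343 178   2   2   3]] [[351.  161. ]
 [334.4 165.8]
 [360.4 172.2]
 [343.7 178.3]]
white [[180 165  82  85 893]
 [287 165   3  15  26]
 [247 176   9  18  52]
 [258 179  12  18  71]
 [202 181   9  16  67]
 [190 185  10  17  79]
 [226 216   8  21  69]
 [235 217  11  20  80]
 [198 236  92  14 687]] [[196.5 187. ]
 [288.5 170.5]
 [251.6 186.1]
 [263.1 187.2]
 [205.8 188.6]
 [194.9 192.7]
 [228.7 226.4]
 [240.9 227. ]
 [257.5 244.7]]
(430, 188) [[ 0.56897973 -0.20085252  0.03950061]] [32 53 66]
(424, 180) [[ 0.59448755 -0.19468675  0.00495974]] [ 45  99 118]
(435, 180) [[ 0.59305167 -0.22079972  0.01263902]] [ 42 107 128]
(424, 197) [[ 0.55123551 -0.19328794  0.00409412]] [ 36 109 129]
(437, 197) [[ 0.55069419 -0.22577946  0.00621258]] [122 127 127]
(415, 188) [[ 0.57416946 -0.17099987  0.005276  ]] [83 61 48]
(445, 188) [[ 0.57398612 -0.24814053  0.00234043]] [83 58 47]
```

```bash
ls pics
```

```text
scene0.png
top0.png
wrist0.png
z_scene.png
z_top.png
```

View pics/z_top.png

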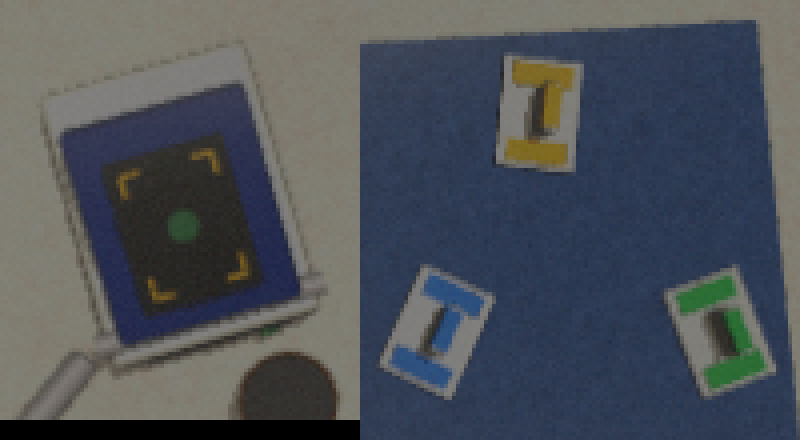

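View pics/z_scene.png

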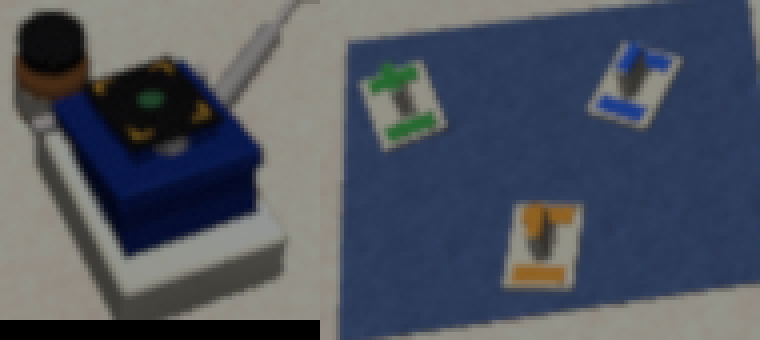

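```bash
cat > meas.py <<'E'
from h import *
def carrier(c,roi,z=0.009):
    x,y,X,Y=roi
    p=c["color"].astype(int); notmat=(p[...,0]<p[...,2]*1.08+3).astype(np.uint8)
    m=np.zeros(notmat.shape,np.uint8);m[y:Y,x:X]=notmat[y:Y,x:X]
    cs,_=cv2.findContours(m,cv2.RETR_EXTERNAL,cv2.CHAIN_APPROX_NONE)
    ct=max(cs,key=cv2.contourArea)[:,0,:].astype(float)
    P=onplane(c,ct,np.array([0,0,1.]),z)[:,:2]
    (cx,cy),(w,h),a=cv2.minAreaRect((P*1000).astype(np.float32))
    B=cv2.boxPoints(((cx,cy),(w,h),a))
    e=[B[1]-B[0],B[2]-B[1]];L=max(e,key=np.linalg.norm)
    return (cx/1000,cy/1000),(w,h),np.arctan2(L[1],L[0]),ct
E
python3 - <<'E'
import pickle
from meas import *
d=pickle.load(open("d0.pkl","rb"))
for n,r in(("top",(410,165,450,212)),("scene",(220,208,252,244))):
    a=carrier(d[n],r);print(n,a[0],a[1],a[2])
# plate plane
allP=[]
for n,cs in(("top",[[301.5,199.1],[281.1,205],[289.4,232.6],[309.7,226.9]]),("scene",[[343.7,178.3],[360.4,172.2],[351,161],[334.4,165.8]])):
    c=d[n]; cs=np.array(cs); m=np.zeros((400,640),np.uint8)
    cc=cs.mean(0);cv2.fillConvexPoly(m,(cc+(cs-cc)*1.15).round().astype(np.int32),1)
    uv=np.argwhere(m)[:,::-1].astype(float);P=bydepth(c,uv)
    A=np.c_[P[:,:2],np.ones(len(P))]
    w=np.ones(len(P),bool)
    for _ in range(4):
        k=np.linalg.lstsq(A[w],P[w,2],rcond=None)[0]; r=P[:,2]-A@k; w=abs(r)<2.5*r[w].std()
    nn=np.array([-k[0],-k[1],1]);nn/=np.linalg.norm(nn)
    print(n,len(P),"res",r[w].std(),"slope",np.arccos(nn[2]),"uphill yaw",np.arctan2(-nn[1],-nn[0]),"center",P[w].mean(0))
    dd=k[2]*nn[2]; print("corners\n",onplane(c,cs,nn,dd).round(4)); print(onplane(c,cs,nn,dd).mean(0))
# triangulate
T,S=d["top"],d["scene"]
t=np.array([[301.5,199.1],[281.1,205],[289.4,232.6],[309.7,226.9]]);s=np.array([[343.7,178.3],[360.4,172.2],[351,161],[334.4,165.8]])
# order: top TR,TL,BL,BR (x+ up, y+ left)
Pm=lambda c:np.c_[c["R"],c["t"]]
best=None
for k in range(4):
    s2=np.roll(s,k,0)
    X=cv2.triangulatePoints(Pm(T),Pm(S),rays(T,t)[2].T,rays(S,s2)[2].T);X=(X[:3]/X[3]).T
    e=np.abs(proj(S,X)-s2).max()
    if best is None or e<best[0]: best=(e,k,X)
print("tri",best)
E
```

```text
top (0.5734103393554687, -0.2063046875) (50.75271224975586, 70.46766662597656) -0.11823155
scene (0.574044677734375, -0.20334358215332032) (51.0146369934082, 73.32302856445312) -0.124360576
top 867 res 0.0018886932948723439 slope 0.3136000611913256 uphill yaw 0.2694009001337657 center [0.49566756 0.12546248 0.1224919 ]
corners
 [[0.5329 0.111  0.1329]
 [0.5201 0.1566 0.1328]
 [0.4594 0.1394 0.1124]
 [0.4719 0.0934 0.1123]]
[0.4960826  0.12510357 0.12258509]
scene 366 res 0.001220897831936217 slope 0.32147357529165593 uphill yaw 0.27998530629246426 center [0.49589167 0.12802386 0.12265069]
corners
 [[0.5328 0.1126 0.133 ]
 [0.5168 0.1616 0.1324]
 [0.4579 0.1457 0.1121]
 [0.4691 0.0959 0.1111]]
[0.49414187 0.12893289 0.12217431]
tri (np.float64(1.0427113565341415), 0, array([[0.53297974, 0.11175912, 0.13342854],
       [0.51998401, 0.15845591, 0.136824  ],
       [0.45975371, 0.14220667, 0.11477531],
       [0.47188591, 0.09441391, 0.11479854]]))
```

```bash
cat > mv.py <<'E'
from h import *
from rig import status
def delta(p,R,ref=None):
    o=status.get_obs() if ref is None else ref; R0=Ro.from_rotvec(o["tool_rot"]).as_matrix()
    return (R0.T@(np.array(p)-o["ee_pos"])*1000).round(1),np.degrees(Ro.from_matrix(R0.T@R).as_rotvec()).round(2)
def fr(z,x):
    z=z/np.linalg.norm(z);x=x-z*(x@z);x/=np.linalg.norm(x);return np.c_[x,np.cross(z,x),z]
E
python3 - <<'E'
import pickle
from mv import *
d=pickle.load(open("d0.pkl","rb"))
o=status.get_obs();R0=Ro.from_rotvec(o["tool_rot"]).as_matrix();print(R0.round(3))
w=d["wrist"];R=w["R"];c=-R.T@w["t"]
print("cam in tool",R0.T@(c-o["ee_pos"]),"cam z",R0.T@R.T[:,2],"cam x",R0.T@R.T[:,0])
a=-0.118
up=np.array([np.cos(.275)*np.cos(.317),np.sin(.275)*np.cos(.317),np.sin(.317)]);n=np.array([-np.sin(.317)*np.cos(.275),-np.sin(.317)*np.sin(.275),np.cos(.317)])
for s in(1,-1):
    G=fr(np.array([0,0,-1.]),s*np.array([np.cos(a),np.sin(a),0])); print("amber",s,delta([.5735,-.205,.20],G))
    G=fr(-n,s*up);print("plate",s,delta(np.array([.4955,.126,.1235])+.15*n,G))
E
```

```text
[[-0.945  0.326 -0.   ]
 [ 0.326  0.945 -0.001]
 [-0.    -0.001 -1.   ]]
cam in tool [ 0.08082593 -0.00056134 -0.14314796] cam z [-3.10546923e-01  4.33760696e-04  9.50557952e-01] cam x [ 1.19964848e-03  9.99999278e-01 -6.43971648e-05]
amber 1 (array([-608.9, -656.5,   31.5]), array([-0.0000e+00,  1.2000e-01,  1.6775e+02]))
plate 1 (array([-389. , -395.7,  -34.9]), array([-22.99,   7.29, 143.68]))
amber -1 (array([-608.9, -656.5,   31.5]), array([ -0.08,  -0.  , -12.25]))
plate -1 (array([-389. , -395.7,  -34.9]), array([ -5.59, -17.62, -34.46]))
```

Call:
drive_tool(steps=[{"tx": -30,"jaw": 0}])

```text
schema error: expected keys jaw, tx, ty, tz, wx, wy, wz
```

Call:
drive_tool(steps=[{"jaw": 0,"tx": -0.04,"ty": -0.04,"tz": -0.003,"wx": 0,"wy": -1,"wz": -3},{"jaw": 0,"tx": -0.08,"ty": -0.08,"tz": -0.007,"wx": -1,"wy": -3,"wz": -6},{"jaw": 0,"tx": -0.12,"ty": -0.12,"tz": -0.011,"wx": -2,"wy": -5,"wz": -10},{"jaw": 0,"tx": -0.16,"ty": -0.16,"tz": -0.014,"wx": -2,"wy": -7,"wz": -14},{"jaw": 0,"tx": -0.2,"ty": -0.2,"tz": -0.017,"wx": -2.8,"wy": -8.8,"wz": -17}])

```text
t: 0.78
ee_pos: [0.3363, 0.3587, 0.2483]
tool_rot: [0.048, 2.981, 0.034]
ft_force: [1.3, 0.3, 0.9]
width: 0.998
```

```bash
cat > tgt.py <<'E'
from mv import *
A=-0.118;PC=np.array([.4955,.126,.1235]);PS=.317;PY=.275
def plate(s=PS,y=PY):
    up=np.array([np.cos(y)*np.cos(s),np.sin(y)*np.cos(s),np.sin(s)]);n=np.array([-np.sin(s)*np.cos(y),-np.sin(s)*np.sin(y),np.cos(s)])
    return up,n,fr(-n,-up)
def amber(a=A): return fr(np.array([0,0,-1.]),-np.array([np.cos(a),np.sin(a),0]))
E
python3 -c "
from tgt import *
up,n,G=plate();print(status.get_obs()['ee_pos'],status.get_obs()['t'],delta(PC+.15*n,G))"
```

```text
[0.33630201 0.35866856 0.24833613] 0.775 (array([-123.8, -241.3,   -4.2]), array([ -2.73,  -8.71, -17.35]))
```

Call:
drive_tool(steps=[{"jaw": 0,"tx": -0.025,"ty": -0.048,"tz": -0.001,"wx": -0.5,"wy": -1.7,"wz": -3.5},{"jaw": 0,"tx": -0.05,"ty": -0.096,"tz": -0.002,"wx": -1,"wy": -3.4,"wz": -7},{"jaw": 0,"tx": -0.075,"ty": -0.145,"tz": -0.003,"wx": -1.6,"wy": -5.2,"wz": -10.5},{"jaw": 0,"tx": -0.1,"ty": -0.195,"tz": -0.004,"wx": -2.2,"wy": -7,"wz": -14},{"jaw": 0,"tx": -0.124,"ty": -0.241,"tz": -0.004,"wx": -2.7,"wy": -8.7,"wz": -17.3}])

```text
t: 1.4
ee_pos: [0.45, 0.113, 0.2661]
tool_rot: [-0.385, 2.8, 0.062]
ft_force: [1.2, 1.6, 0.1]
width: 1.002
```

Call:
drive_tool(steps=[{"jaw": 0,"tx": 0,"ty": 0,"tz": 0,"wx": 0,"wy": 0,"wz": 0},{"jaw": 0,"tx": 0,"ty": 0,"tz": 0,"wx": 0,"wy": 0,"wz": 0}])

```text
t: 1.65
ee_pos: [0.4493, 0.1155, 0.2656]
tool_rot: [-0.383, 2.803, 0.062]
ft_force: [0.2, 0.2, 0.1]
width: 1.0
```

Run:
```python
from tgt import *
from rig import camera
import pickle
c=camera("wrist");pickle.dump((c,status.get_obs()),open("w1.pkl","wb"));cv2.imwrite("pics/w1.png",c["color"])
up,n,G=plate();print(status.get_obs()['ee_pos'],status.get_obs()['qvel'].max(),delta(PC+.15*n,G))
```

```text
[0.44916029 0.11606424 0.26559469] 0.004001447688023852 (array([-0.7, -3. , -0.2]), array([-0.02, -0.11, -0.1 ]))
```

View pics/w1.png

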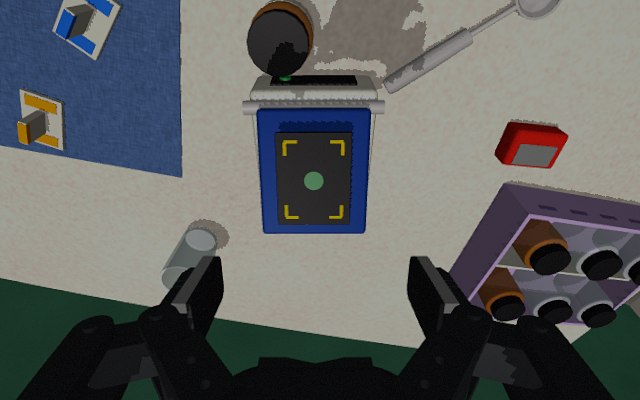

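The wrist view shows the plate square-on. Its marks are near (288,147), (339,147), (290,213) and (337,212), with the dot at (314,180). I'll refine from these.

```bash
cat > pl.py <<'E'
from tgt import *
def measplate(c,roi,verbose=True):
    x,y,X,Y=roi
    hsv=cv2.cvtColor(c["color"],cv2.COLOR_BGR2HSV);m=cv2.inRange(hsv,(18,110,80),(35,255,255));mm=np.zeros_like(m);mm[y:Y,x:X]=m[y:Y,x:X]
    k,l,s,ce=cv2.connectedComponentsWithStats(mm); ix=[i for i in range(1,k) if s[i,4]>15]
    cs=[]
    for i in ix: print(s[i],ce[i].round(1))
    yel=np.argwhere(np.isin(l,ix))[:,::-1].astype(np.float32)
    hull=cv2.convexHull(yel)[:,0]
    m2=np.zeros_like(m);cv2.fillConvexPoly(m2,hull.astype(np.int32),1)
    uv=np.argwhere(m2)[:,::-1].astype(float);P=bydepth(c,uv)
    q=P.mean(0); w=np.ones(len(P),bool)
    for _ in range(4):
        q=P[w].mean(0);n=np.linalg.svd(P[w]-q,full_matrices=False)[2][2];n*=np.sign(n[2]); r=(P-q)@n; w=abs(r)<2.5*r[w].std()+1e-5
    Y3=onplane(c,yel,n,n@q)
    ux=np.array([-n[0],-n[1],0]);ux=ux-n*(ux@n);ux/=np.linalg.norm(ux);uy=np.cross(n,ux)
    ab=np.c_[(Y3-q)@ux,(Y3-q)@uy]*1000
    (cx,cy),(ww,hh),a=cv2.minAreaRect(ab.astype(np.float32)); B=cv2.boxPoints(((cx,cy),(ww,hh),a));e=[B[1]-B[0],B[2]-B[1]];L=max(e,key=np.linalg.norm);L=L*np.sign(L[0])
    th=np.arctan2(L[1],L[0]); up=ux*np.cos(th)+uy*np.sin(th)
    cen=q+ux*cx/1000+uy*cy/1000
    print("res",r[w].std(),"slope",np.arccos(n[2]),"uphill yaw",np.arctan2(ux[1],ux[0]),"rect yaw",np.arctan2(up[1],up[0]),"size",ww,hh,"cen",cen.round(4))
    # green dot
    g=cv2.inRange(hsv,(45,60,50),(85,255,255))&(m2*255); M=cv2.moments(g,True)
    if M["m00"]>10:
        gp=onplane(c,[[M["m10"]/M["m00"],M["m01"]/M["m00"]]],n,n@q);print("green",gp.round(4))
    return cen,n,up
if __name__=="__main__":
    import pickle
    c,o=pickle.load(open("w1.pkl","rb"));measplate(c,(262,125,368,235))
    c=pickle.load(open("d0.pkl","rb"))["top"];measplate(c,(270,190,320,240))
E
python3 pl.py
```

```text
[282 140  15  16 115] [286.6 145.6]
[330 140  15  16 105] [339.3 145. ]
[284 205  15  14  88] [288.5 213.3]
[329 205  15  14  88] [338.3 213.2]
res 0.0006757282502072891 slope 0.31847963388959655 uphill yaw 0.28116261586904834 rect yaw 0.2754438014537628 size 57.09773635864258 75.7691421508789 cen [0.4942 0.1271 0.1241]
green [[0.4941 0.127  0.1241]]
[298 197   7   6  19] [301.5 199.1]
[279 202   6   8  18] [281.1 205. ]
[307 223   5   7  16] [309.7 226.9]
[287 230   7   5  16] [289.4 232.6]
res 0.0018012329713416014 slope 0.3150635255411497 uphill yaw 0.2727308547708854 rect yaw 0.2670797844980251 size 56.68535232543945 76.71090698242188 cen [0.4961 0.1253 0.1226]
green [[0.4963 0.1252 0.1227]]
```

```bash
python3 -c "
from tgt import *
print(delta([.5735,-.205,.18],amber()))"
```

```text
(array([  -4.9, -342.7,   91.6]), array([ 3.55, 17.82, 22.23]))
```

Call:
drive_tool(steps=[{"jaw": 0,"tx": -0.001,"ty": -0.04,"tz": 0.005,"wx": 0.5,"wy": 2.5,"wz": 3},{"jaw": 0,"tx": -0.002,"ty": -0.09,"tz": 0.015,"wx": 1,"wy": 5,"wz": 6},{"jaw": 0,"tx": -0.003,"ty": -0.14,"tz": 0.03,"wx": 1.5,"wy": 7.5,"wz": 9},{"jaw": 0,"tx": -0.004,"ty": -0.19,"tz": 0.045,"wx": 2,"wy": 10,"wz": 12},{"jaw": 0,"tx": -0.005,"ty": -0.24,"tz": 0.06,"wx": 2.5,"wy": 12.5,"wz": 15}])

```text
t: 2.33
ee_pos: [0.5376, -0.109, 0.2093]
tool_rot: [-0.013, 3.049, 0.018]
ft_force: [0.7, 0.1, 0.2]
width: 1.001
```

```bash
python3 -c "
from tgt import *
print(delta([.5735,-.205,.18],amber()))"
```

```text
(array([-32.2, -96.7,  31.4]), array([0.99, 5.27, 7.26]))
```

Call:
drive_tool(steps=[{"jaw": 0,"tx": -0.015,"ty": -0.045,"tz": 0.015,"wx": 0.5,"wy": 2.5,"wz": 3.5},{"jaw": 0,"tx": -0.032,"ty": -0.097,"tz": 0.031,"wx": 1,"wy": 5.3,"wz": 7.3},{"jaw": 0,"tx": -0.032,"ty": -0.097,"tz": 0.031,"wx": 1,"wy": 5.3,"wz": 7.3},{"jaw": 0,"tx": -0.032,"ty": -0.097,"tz": 0.031,"wx": 1,"wy": 5.3,"wz": 7.3}])

```text
t: 2.82
ee_pos: [0.5721, -0.2046, 0.1802]
tool_rot: [-0.186, -3.136, -0.0]
ft_force: [-0.6, 0.3, 0.8]
width: 1.001
```

Run:
```python
from tgt import *
from rig import camera
import pickle
c=camera("wrist");pickle.dump((c,status.get_obs()),open("w2.pkl","wb"));cv2.imwrite("pics/w2.png",c["color"])
print(status.get_obs()['ee_pos'],delta([.5735,-.205,.18],amber()))
```

```text
[ 0.57217241 -0.20410348  0.18092689] (array([-1.4, -0.7,  0.9]), array([ 0.05,  0.04, -0.01]))
```

View pics/w2.png

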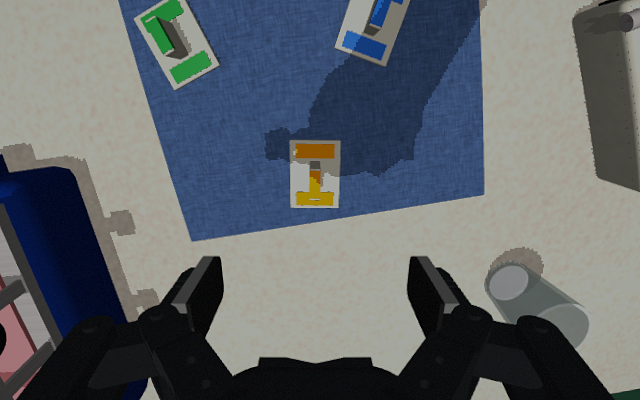

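The wrist view shows the amber carrier at (315,174), with its fin upright in the image and between the jaws.

Run:
```python
from meas import *
import pickle
c,o=pickle.load(open("w2.pkl","rb"))
a=carrier(c,(270,130,355,218));print(a[:3], a[3].min(0),a[3].max(0))
# fin top: points by depth above z .03
uv=np.argwhere(np.ones((100,90)))[:,::-1]+np.array([270,125]);P=bydepth(c,uv)
f=P[(P[:,2]>.034)];print(len(f),np.median(f,0),f.min(0),f.max(0));print(cv2.minAreaRect((f[:,:2]*1000).astype(np.float32)))
```

```text
((0.5717854614257812, -0.20488851928710938), (50.313236236572266, 69.36673736572266), np.float32(-0.1229133)) [289. 140.] [340. 207.]
371 [ 0.57013493 -0.20514409  0.04401205] [ 0.55676569 -0.21155768  0.03435542] [ 0.5864486  -0.19909642  0.04582545]
((571.4150390625, -205.2865753173828), (9.142372131347656, 29.188283920288086), 83.18326568603516)
```

```bash
python3 -c "
from tgt import *
print(delta([.572,-.205,.06],amber(-.121)))"
```

```text
(array([ 1.000e-01, -1.000e+00,  1.209e+02]), array([0.05, 0.04, 0.16]))
```

Call:
drive_tool(steps=[{"jaw": 0,"tx": 0,"ty": -0.001,"tz": 0.04,"wx": 0,"wy": 0,"wz": 0.2},{"jaw": 0,"tx": 0,"ty": -0.001,"tz": 0.08,"wx": 0,"wy": 0,"wz": 0.2},{"jaw": 0,"tx": 0,"ty": -0.001,"tz": 0.12,"wx": 0,"wy": 0,"wz": 0.2},{"jaw": 0,"tx": 0,"ty": -0.001,"tz": 0.121,"wx": 0,"wy": 0,"wz": 0.2},{"jaw": 0,"tx": 0,"ty": -0.001,"tz": 0.121,"wx": 0,"wy": 0,"wz": 0.2}])

```text
t: 3.5
ee_pos: [0.5732, -0.2068, 0.0622]
tool_rot: [0.193, 3.132, -0.001]
ft_force: [0.0, -0.8, 0.6]
width: 1.002
```

```bash
python3 -c "
from tgt import *
print(delta([.572,-.205,.015],amber(-.121)))"
```

```text
(array([ 1.6,  1.7, 47.2]), array([-0.02,  0.23, -0.12]))
```

Call:
drive_tool(steps=[{"jaw": 0,"tx": 0,"ty": 0.001,"tz": 0.025,"wx": 0,"wy": 0,"wz": 0},{"jaw": 0,"tx": 0,"ty": 0.001,"tz": 0.035,"wx": 0,"wy": 0,"wz": 0},{"jaw": 0,"tx": 0,"ty": 0.001,"tz": 0.035,"wx": 0,"wy": 0,"wz": 0},{"jaw": 0,"tx": 0,"ty": 0.001,"tz": 0.035,"wx": 0,"wy": 0,"wz": 0}])

```text
t: 4.0
ee_pos: [0.5729, -0.2069, 0.0265]
tool_rot: [0.195, 3.132, -0.002]
ft_force: [0.0, 0.0, 0.1]
width: 1.001
```

Run:
```python
from tgt import *
from rig import camera
import pickle
print(delta([.572,-.205,.015],amber(-.121)),status.get_obs()["ee_pos"])
c=camera("wrist");cv2.imwrite("pics/w3.png",c["color"])
print(status.get_obs()["ee_pos"])
```

```text
(array([ 1.2,  1.7, 11.5]), array([-0.05,  0.18, -0.2 ])) [ 0.57291997 -0.20686789  0.02647523]
[ 0.57291388 -0.20687558  0.02640029]
```

View pics/w3.png

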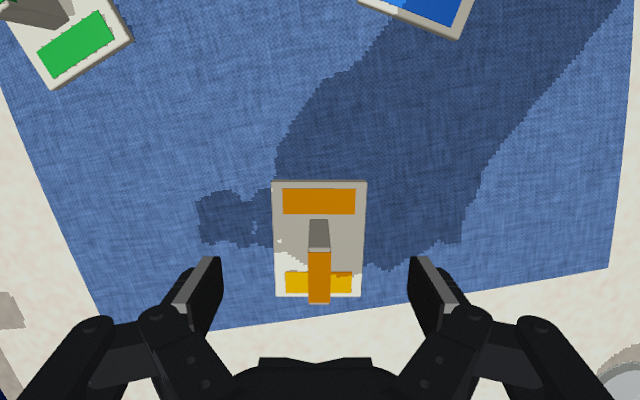

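The view shows the fin at u=319 and the jaw centre at u=315, so the tool needs +1.7 mm in y, as the pose delta says. I'll correct that, descend and close.

Call:
drive_tool(steps=[{"jaw": 0,"tx": 0.001,"ty": 0.0017,"tz": 0.006,"wx": 0,"wy": 0,"wz": -0.2},{"jaw": 0,"tx": 0.001,"ty": 0.0017,"tz": 0.0115,"wx": 0,"wy": 0,"wz": -0.2},{"jaw": 0,"tx": 0.001,"ty": 0.0017,"tz": 0.0115,"wx": 0,"wy": 0,"wz": -0.2},{"jaw": 0.5,"tx": 0.001,"ty": 0.0017,"tz": 0.0115,"wx": 0,"wy": 0,"wz": -0.2},{"jaw": 0.8,"tx": 0.001,"ty": 0.0017,"tz": 0.0115,"wx": 0,"wy": 0,"wz": -0.2}])

```text
t: 4.68
ee_pos: [0.5715, -0.2049, 0.0139]
tool_rot: [0.19, 3.134, -0.001]
ft_force: [-0.3, 0.2, 0.5]
width: 0.602
```

Call:
drive_tool(steps=[{"jaw": 0.8,"tx": 0,"ty": 0,"tz": 0,"wx": 0,"wy": 0,"wz": 0}])

```text
t: 4.8
ee_pos: [0.5715, -0.2048, 0.0139]
tool_rot: [0.19, 3.134, -0.001]
ft_force: [-0.7, -0.0, 0.2]
width: 0.376
```

Run:
```python
from tgt import *
from rig import camera
print(delta([.572,-.205,.015],amber(-.121)),status.get_obs())
c=camera("wrist");cv2.imwrite("pics/w4.png",c["color"])
```

```text
(array([-0.5, -0.2, -1.1]), array([-0.04,  0.09, -0.  ])) {'t': 4.8, 'joints': array([-0.08694208,  0.73807307,  0.50840525,  1.8583374 , -0.54365676,
        0.68492728,  2.19107715]), 'qvel': array([ 0.00099496, -0.00018749,  0.0005621 ,  0.00033953, -0.00063893,
        0.00123588, -0.00085378]), 'joint_torque': array([ 1.14763412e-02, -5.40081739e+01,  9.23227429e+00, -1.55517215e+01,
        8.22492235e-03, -5.18831774e-03, -1.10551955e-04]), 'ee_pos': array([ 0.5715302 , -0.20478801,  0.01390593]), 'tool_rot': array([ 1.89889696e-01,  3.13431030e+00, -1.12354562e-03]), 'ft_force': array([-0.6981188 , -0.03057871,  0.17412276]), 'ft_torque': array([-0.00374446, -0.03162198, -0.01237728]), 'width': 0.37647433743658687}
```

View pics/w4.png

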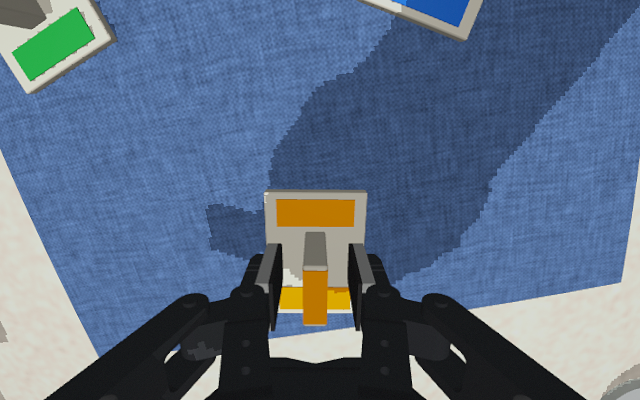

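The jaws are half closed, the fin is centred at u≈315 and the tips are clear of the plate. I'll finish closing.

Call:
drive_tool(steps=[{"jaw": 1,"tx": 0,"ty": 0,"tz": 0,"wx": 0,"wy": 0,"wz": 0},{"jaw": 1,"tx": 0,"ty": 0,"tz": 0,"wx": 0,"wy": 0,"wz": 0},{"jaw": 1,"tx": 0,"ty": 0,"tz": 0,"wx": 0,"wy": 0,"wz": 0},{"jaw": 1,"tx": 0,"ty": 0,"tz": 0,"wx": 0,"wy": 0,"wz": 0}])

```text
t: 5.35
ee_pos: [0.5716, -0.2048, 0.014]
tool_rot: [0.19, 3.134, -0.001]
ft_force: [0.4, 0.0, 2.2]
width: 0.105
```

Call:
drive_tool(steps=[{"jaw": 1,"tx": 0,"ty": 0,"tz": 0,"wx": 0,"wy": 0,"wz": 0},{"jaw": 1,"tx": 0,"ty": 0,"tz": 0,"wx": 0,"wy": 0,"wz": 0}])

```text
t: 5.6
ee_pos: [0.5717, -0.2049, 0.014]
tool_rot: [0.19, 3.134, -0.001]
ft_force: [-0.2, 0.2, 2.7]
width: 0.106
```

Call:
drive_tool(steps=[{"jaw": 1,"tx": 0,"ty": 0,"tz": -0.01,"wx": 0,"wy": 0,"wz": 0},{"jaw": 1,"tx": 0,"ty": 0,"tz": -0.04,"wx": 0,"wy": 0,"wz": 0},{"jaw": 1,"tx": 0,"ty": 0,"tz": -0.08,"wx": 0,"wy": 0,"wz": 0},{"jaw": 1,"tx": 0,"ty": 0,"tz": -0.13,"wx": 0,"wy": 0,"wz": 0},{"jaw": 1,"tx": 0,"ty": 0,"tz": -0.17,"wx": 0,"wy": 0,"wz": 0}])

```text
t: 6.22
ee_pos: [0.5711, -0.2047, 0.1859]
tool_rot: [0.19, 3.134, -0.001]
ft_force: [0.4, -0.4, -0.9]
width: 0.104
```

Run:
```python
from tgt import *
from rig import camera
import pickle
up,n,G=plate()
c=camera("wrist");cv2.imwrite("pics/w5.png",c["color"]);pickle.dump((c,status.get_obs()),open("w5.pkl","wb"))
print(status.get_obs()["ee_pos"],delta(PC+.10*n,G))
```

```text
[ 0.57367438 -0.20604838  0.19102904] (array([146.4, 308. , -29.3]), array([ -3.78, -17.38, -22.5 ]))
```

View pics/w5.png

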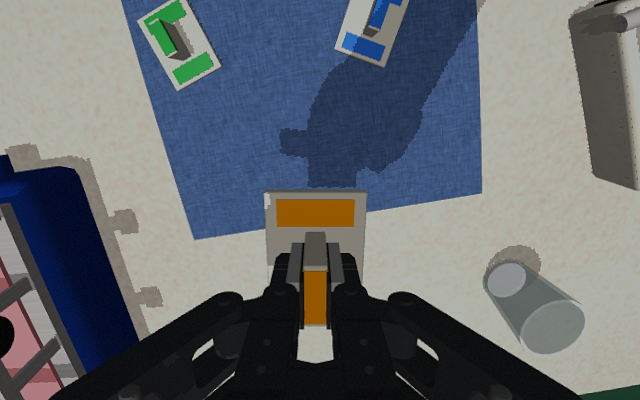

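Call:
drive_tool(steps=[{"jaw": 1,"tx": 0.018,"ty": 0.035,"tz": -0.01,"wx": -0.5,"wy": -2,"wz": -2.5},{"jaw": 1,"tx": 0.038,"ty": 0.08,"tz": -0.02,"wx": -1,"wy": -4.5,"wz": -6},{"jaw": 1,"tx": 0.06,"ty": 0.125,"tz": -0.027,"wx": -1.5,"wy": -7,"wz": -9},{"jaw": 1,"tx": 0.081,"ty": 0.17,"tz": -0.03,"wx": -2,"wy": -9.5,"wz": -12.3},{"jaw": 1,"tx": 0.102,"ty": 0.215,"tz": -0.031,"wx": -2.6,"wy": -12,"wz": -15.6}])

```text
t: 6.9
ee_pos: [0.4949, 0.0227, 0.2148]
tool_rot: [-0.226, 2.918, 0.048]
ft_force: [-0.1, 0.8, -1.2]
width: 0.106
```

Run:
```python
from tgt import *
up,n,G=plate()
print(status.get_obs()["ee_pos"],delta(PC+.10*n,G))
import pickle
c,o=pickle.load(open("w5.pkl","rb"))
# carrier near top edge, in tool frame
p=c["color"].astype(int)
R0=Ro.from_rotvec(o["tool_rot"]).as_matrix()
g=cv2.cvtColor(c["color"],cv2.COLOR_BGR2GRAY).astype(int)
uv=[]
for u in range(275,358,3): uv.append([u,180+np.argmax(np.diff(p[180:200,u,2]))+0.5])
uv=np.array(uv,float);print(uv[::5].tolist())
nz=R0[:,2]
for h in(.005,.011):
    P=onplane(c,uv,nz,nz@o["ee_pos"]+h);T=(P-o["ee_pos"])@R0*1000
    print(h,np.polyfit(T[:,1],T[:,0],1))
# side edges
row=210
for r in(200,215,230):
    d=np.diff(p[r,255:275,2]);e=np.diff(p[r,360:376,2]);print(r,255+d.argmax()+.5,360+e.argmin()+.5)
```

```text
[0.49492733 0.02269579 0.21483925] (array([13.5, 98.3, -5.1]), array([-0.91, -5.72, -6.82]))
[[275.0, 192.5], [290.0, 192.5], [305.0, 192.5], [320.0, 186.5], [335.0, 186.5], [350.0, 192.5]]
0.005 [3.70552971e-02 3.87811636e+01]
0.011 [ 0.0370553  36.95665098]
200 263.5 366.5
215 264.5 364.5
230 257.5 363.5
```

Call:
drive_tool(steps=[{"jaw": 1,"tx": 0.006,"ty": 0.04,"tz": -0.002,"wx": -0.4,"wy": -2.4,"wz": -2.8},{"jaw": 1,"tx": 0.011,"ty": 0.075,"tz": -0.004,"wx": -0.7,"wy": -4.4,"wz": -5.2},{"jaw": 1,"tx": 0.0135,"ty": 0.098,"tz": -0.005,"wx": -0.9,"wy": -5.7,"wz": -6.8},{"jaw": 1,"tx": 0.0135,"ty": 0.098,"tz": -0.005,"wx": -0.9,"wy": -5.7,"wz": -6.8},{"jaw": 1,"tx": 0.0135,"ty": 0.098,"tz": -0.005,"wx": -0.9,"wy": -5.7,"wz": -6.8}])

```text
t: 7.52
ee_pos: [0.4669, 0.115, 0.2181]
tool_rot: [-0.383, 2.803, 0.06]
ft_force: [0.9, -0.3, 0.2]
width: 0.107
```

Call:
drive_tool(steps=[{"jaw": 1,"tx": 0,"ty": 0,"tz": 0,"wx": 0,"wy": 0,"wz": 0},{"jaw": 1,"tx": 0,"ty": 0,"tz": 0,"wx": 0,"wy": 0,"wz": 0}])

```text
t: 7.78
ee_pos: [0.4671, 0.115, 0.218]
tool_rot: [-0.382, 2.803, 0.06]
ft_force: [-0.0, -0.5, -1.2]
width: 0.105
```

Run:
```python
from tgt import *
from rig import camera
import pickle
up,n,G=plate()
print(status.get_obs()["ee_pos"],status.get_obs()["ft_force"],delta(PC+.10*n,G))
c=camera("wrist");cv2.imwrite("pics/w6.png",c["color"]);pickle.dump((c,status.get_obs()),open("w6.pkl","wb"))
```

```text
[0.46706099 0.11497807 0.21801443] [-0.03454518 -0.52440863 -1.1790447 ] (array([ 0.6,  2.9, -0.7]), array([-0.11, -0.14, -0.2 ]))
```

View pics/w6.png

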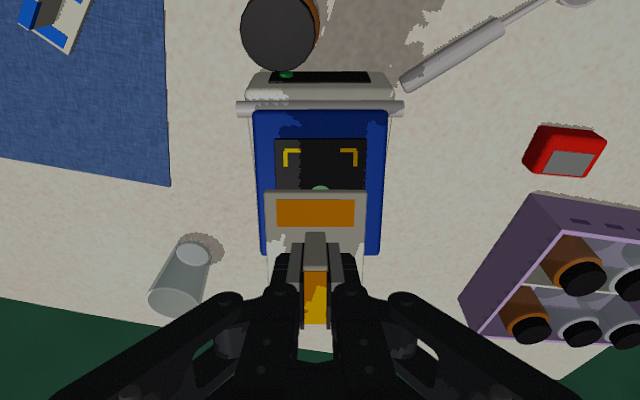

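The view shows the carrier held above the plate, with its near edge at row ~191 and its sides at u≈265 and 366. The two low marks are near (291,157) and (348,156).

Run:
```python
import pickle,cv2
c,o=pickle.load(open("w6.pkl","rb"))
cv2.imwrite("pics/z6.png",cv2.resize(c["color"][125:255,250:382],None,fx=4.5,fy=4.5,interpolation=cv2.INTER_NEAREST))
```

```text
(no output)
```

View pics/z6.png

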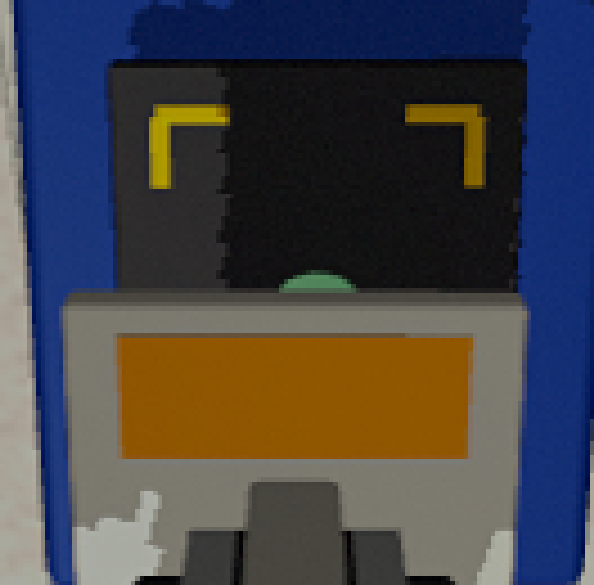

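Run:
```python
from tgt import *
import pickle
c,o=pickle.load(open("w6.pkl","rb"))
R0=Ro.from_rotvec(o["tool_rot"]).as_matrix();e=o["ee_pos"];z=R0[:,2]
f=lambda P:((P-e)@R0*1000).round(1)
px=lambda a:np.array([[250+x/4.5-.5,125+y/4.5-.5] for x,y in a])
for h in(.004,.005,.006): print(h,f(onplane(c,px([(64,305),(526,305)]),z,z@e+h)).tolist())
for h in(.010,.011,.012): print(h,f(onplane(c,px([(64,290),(526,290)]),z,z@e+h)).tolist())
print("panel .005",f(onplane(c,px([(117,335),(472,335),(122,459),(468,459)]),z,z@e+.005)).tolist())
# depth of carrier
uv=np.array([(u,v) for u in range(280,350) for v in range(200,226)]);P=f(bydepth(c,uv));print("depth carrier z",np.median(P[:,2]),P[:,2].std(), "tilt",np.linalg.lstsq(np.c_[P[:,:2],np.ones(len(P))],P[:,2],rcond=None)[0])
up,n,G=plate()
uv=np.array([(u,v) for u in range(280,362) for v in range(142,186)]);P=bydepth(c,uv);T=f(P);print("plate z",np.median(T[:,2]),"tilt",np.linalg.lstsq(np.c_[T[:,:2],np.ones(len(T))],T[:,2],rcond=None)[0])
k=np.linalg.lstsq(np.c_[P[:,:2],np.ones(len(P))],P[:,2],rcond=None)[0];nn=np.array([-k[0],-k[1],1]);nn/=np.linalg.norm(nn);print("slope",np.arccos(nn[2]),"yaw",np.arctan2(-nn[1],-nn[0]))
print("marks",f(onplane(c,px([(149,104),(486,104),(149,188),(486,188)]),n,nn@P.mean(0) if 0 else n@P.mean(0))).tolist())
print("green dot low edge",f(onplane(c,px([(317,270)]),n,n@P.mean(0))).tolist())
print("plate low edge",f(onplane(c,px([(112,62),(526,62)]),n,n@P.mean(0))).tolist())
```

```text
0.004 [[34.0, -24.3, 4.0], [34.0, 24.8, 4.0]]
0.005 [[33.7, -24.5, 5.0], [33.7, 25.0, 5.0]]
0.006 [[33.3, -24.6, 6.0], [33.4, 25.2, 6.0]]
0.01 [[33.8, -25.2, 10.0], [33.8, 25.8, 10.0]]
0.011 [[33.5, -25.4, 11.0], [33.5, 25.9, 11.0]]
0.012 [[33.2, -25.6, 12.0], [33.2, 26.1, 12.0]]
panel .005 [[30.3, -18.9, 5.0], [30.3, 19.3, 5.0], [15.7, -18.9, 5.0], [15.8, 19.5, 5.0]]
depth carrier z 3.3 0.5693774215210029 tilt [-9.24025918e-03 -6.42224373e-06  3.46350906e+00]
plate z 98.5 tilt [ 2.12854269e-03 -2.71289179e-03  9.84386848e+01]
slope 0.3149466224940526 yaw 0.27805701543993355
marks [[39.3, -24.0, 98.6], [39.4, 32.3, 98.5], [24.9, -24.4, 98.5], [25.0, 32.9, 98.4]]
green dot low edge [[10.5, 4.2, 98.4]]
plate low edge [[46.3, -30.0, 98.6], [46.4, 38.7, 98.5]]
```

Call:
drive_tool(steps=[{"jaw": 1,"tx": 0.001,"ty": 0.002,"tz": 0.02,"wx": 0,"wy": 0,"wz": 0},{"jaw": 1,"tx": 0.0023,"ty": 0.0038,"tz": 0.045,"wx": 0,"wy": 0,"wz": 0},{"jaw": 1,"tx": 0.0023,"ty": 0.0038,"tz": 0.065,"wx": 0,"wy": 0,"wz": 0},{"jaw": 1,"tx": 0.0023,"ty": 0.0038,"tz": 0.07,"wx": 0,"wy": 0,"wz": 0},{"jaw": 1,"tx": 0.0023,"ty": 0.0038,"tz": 0.07,"wx": 0,"wy": 0,"wz": 0}])

```text
t: 8.45
ee_pos: [0.4846, 0.1243, 0.1508]
tool_rot: [-0.384, 2.803, 0.06]
ft_force: [0.7, -0.0, -0.4]
width: 0.105
```

Call:
drive_tool(steps=[{"jaw": 1,"tx": 0,"ty": 0,"tz": 0,"wx": 0,"wy": 0,"wz": 0},{"jaw": 1,"tx": 0,"ty": 0,"tz": 0,"wx": 0,"wy": 0,"wz": 0}])

```text
t: 8.7
ee_pos: [0.4847, 0.1248, 0.1515]
tool_rot: [-0.385, 2.802, 0.061]
ft_force: [-0.7, -0.3, -0.2]
width: 0.107
```

Run:
```python
from tgt import *
from rig import camera
import pickle
up,n,G=plate()
print(status.get_obs()["ee_pos"],status.get_obs()["ft_force"],delta(PC+.03*n,G))
c=camera("wrist");cv2.imwrite("pics/w7.png",c["color"]);pickle.dump((c,status.get_obs()),open("w7.pkl","wb"))
cv2.imwrite("pics/z7.png",cv2.resize(c["color"][125:255,235:395],None,fx=4.5,fy=4.5,interpolation=cv2.INTER_NEAREST))
```

```text
[0.48474554 0.12481454 0.15153036] [-0.66920997 -0.33540152 -0.15886703] (array([-1.4, -1.8, -0. ]), array([-0.04, -0.06, -0.12]))
```

View pics/z7.png

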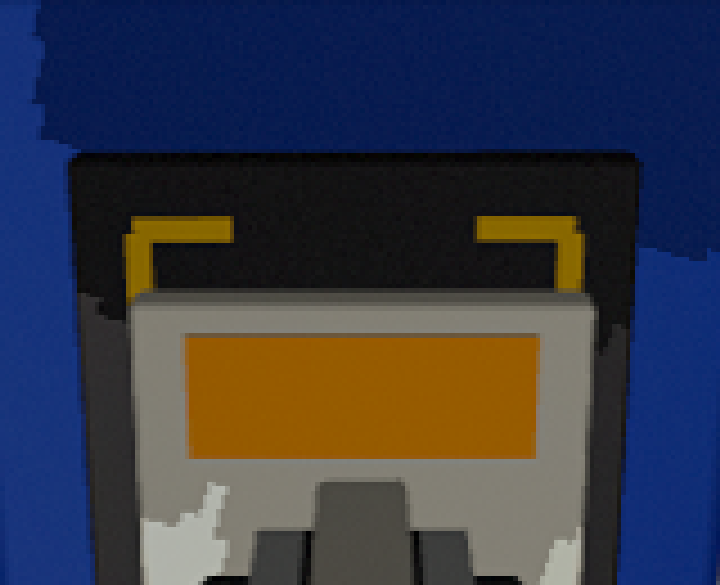

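Run:
```python
from tgt import *
import pickle
c,o=pickle.load(open("w7.pkl","rb"))
R0=Ro.from_rotvec(o["tool_rot"]).as_matrix();e=o["ee_pos"];z=R0[:,2]
f=lambda P:((P-e)@R0*1000).round(1)
px=lambda a:np.array([[235+x/4.5-.5,125+y/4.5-.5] for x,y in a])
print(f(onplane(c,px([(132,305),(594,305)]),z,z@e+.005)).tolist(),f(onplane(c,px([(132,291),(594,291)]),z,z@e+.011)).tolist())
uv=np.array([(u,v) for u in range(265,362) for v in range(163,185)]);T=f(bydepth(c,uv));print("plate z",np.median(T[:,2]),"tilt",np.linalg.lstsq(np.c_[T[:,:2],np.ones(len(T))],T[:,2],rcond=None)[0])
for h in(.028,.029,.03):
  g=lambda a:f(onplane(c,px(a),z,z@e+h)).tolist()
  print(h,"marks",g([(130,216),(578,216),(125,260),(584,260)]),"edge",g([(70,153),(637,153)]))
```

```text
[[33.6, -24.3, 5.0], [33.6, 25.2, 5.0]] [[33.3, -25.2, 11.0], [33.3, 26.2, 11.0]]
plate z 29.1 tilt [ 5.12572020e-03 -1.92006275e-03  2.89103761e+01]
0.028 marks [[37.6, -27.8, 28.0], [37.7, 26.6, 28.0], [32.1, -28.6, 28.0], [32.1, 27.6, 28.0]] edge [[45.4, -34.6, 28.0], [45.4, 33.3, 28.0]]
0.029 marks [[37.4, -27.9, 29.0], [37.4, 26.7, 29.0], [31.8, -28.8, 29.0], [31.8, 27.7, 29.0]] edge [[45.2, -34.8, 29.0], [45.2, 33.5, 29.0]]
0.03 marks [[37.1, -28.1, 30.0], [37.2, 26.9, 30.0], [31.5, -29.0, 30.0], [31.5, 27.9, 30.0]] edge [[45.0, -35.0, 30.0], [45.0, 33.7, 30.0]]
```

Call:
drive_tool(steps=[{"jaw": 1,"tx": 0.0008,"ty": -0.001,"tz": 0.004,"wx": 0,"wy": 0,"wz": 0},{"jaw": 1,"tx": 0.0008,"ty": -0.001,"tz": 0.009,"wx": 0,"wy": 0,"wz": 0},{"jaw": 1,"tx": 0.0008,"ty": -0.001,"tz": 0.012,"wx": 0,"wy": 0,"wz": 0},{"jaw": 1,"tx": 0.0008,"ty": -0.001,"tz": 0.012,"wx": 0,"wy": 0,"wz": 0},{"jaw": 1,"tx": 0.0008,"ty": -0.001,"tz": 0.012,"wx": 0,"wy": 0,"wz": 0}])

```text
t: 9.38
ee_pos: [0.4877, 0.1244, 0.1391]
tool_rot: [-0.385, 2.803, 0.06]
ft_force: [0.7, 0.2, -1.4]
width: 0.105
```

```bash
cat > look.py <<'E'
import sys
from tgt import *
from rig import camera
import pickle
up,n,G=plate();k=sys.argv[1]
o=status.get_obs();c=camera("wrist");o2=status.get_obs()
print(o["ee_pos"].round(4),"h over plate",((o2["ee_pos"]-PC)@n*1000).round(2),"Fn",[(q["ft_force"]@n).round(2) for q in(o,o2)],"F",o2["ft_force"].round(2),"T",o2["ft_torque"].round(3),delta(PC+.011*n,G))
cv2.imwrite(f"pics/w{k}.png",c["color"]);pickle.dump((c,o),open(f"w{k}.pkl","wb"))
cv2.imwrite(f"pics/z{k}.png",cv2.resize(c["color"][125:255,235:395],None,fx=4.5,fy=4.5,interpolation=cv2.INTER_NEAREST))
R0=Ro.from_rotvec(o["tool_rot"]).as_matrix();e=o["ee_pos"]
uv=np.array([(u,v) for u in range(265,362) for v in range(174,185)]);T=((bydepth(c,uv)-e)@R0*1000);print("plate z(tool)",np.median(T[:,2]),"world n",np.median((bydepth(c,uv)-PC)@n)*1000)
E
python3 look.py 8
```

```text
[0.4877 0.1244 0.1391] h over plate 17.35 Fn [np.float64(-1.54), np.float64(-0.31)] F [-0.79  0.24 -0.55] T [-0.088  0.323 -0.006] (array([-2.7, -0.6,  6.3]), array([-0.07, -0.13, -0.12]))
plate z(tool) 16.59076119053442 world n 0.7907446687374134
```

View pics/z8.png

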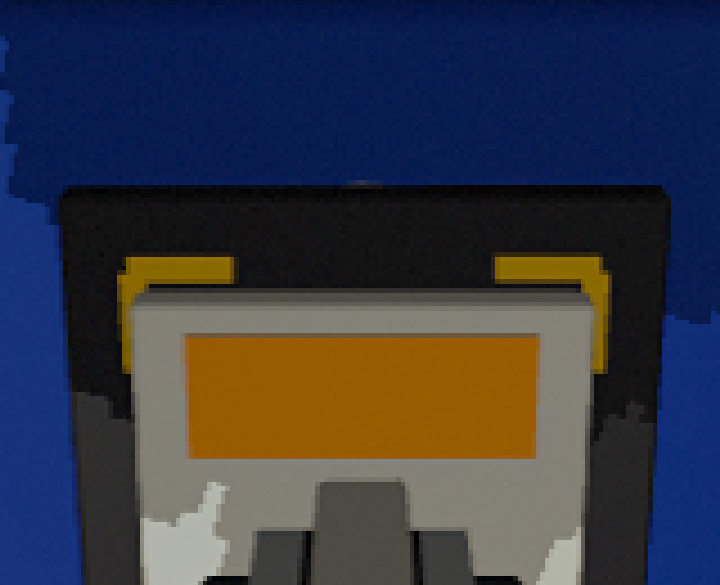

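```bash
cat > al.py <<'E'
import sys,pickle
from tgt import *
k,h,rowc,rowm,xl,xr=sys.argv[1],*map(float,sys.argv[2:7])
c,o=pickle.load(open(f"w{k}.pkl","rb"))
R0=Ro.from_rotvec(o["tool_rot"]).as_matrix();e=o["ee_pos"];z=R0[:,2]
px=lambda a:np.array([[235+x/4.5-.5,125+y/4.5-.5] for x,y in a])
f=lambda a,h:((onplane(c,px(a),z,z@e+h)-e)@R0*1000).round(2).tolist()
print("carrier",f([(132,rowc),(594,rowc)],.005),"marks",f([(xl,rowm),(xr,rowm)],h))
E
for h in .0155 .0165 .0175; do python3 al.py 8 $h 305 257 122 605; done
```

```text
carrier [[33.7, -24.26, 5.0], [33.74, 25.21, 5.0]] marks [[36.09, -26.85, 15.5], [36.13, 27.95, 15.5]]
carrier [[33.7, -24.26, 5.0], [33.74, 25.21, 5.0]] marks [[35.81, -27.02, 16.5], [35.85, 28.13, 16.5]]
carrier [[33.7, -24.26, 5.0], [33.74, 25.21, 5.0]] marks [[35.53, -27.19, 17.5], [35.57, 28.3, 17.5]]
```

Call:
drive_tool(steps=[{"jaw": 1,"tx": -0.0008,"ty": 0,"tz": 0.002,"wx": 0,"wy": 0,"wz": 0},{"jaw": 1,"tx": -0.0008,"ty": 0,"tz": 0.004,"wx": 0,"wy": 0,"wz": 0},{"jaw": 1,"tx": -0.0008,"ty": 0,"tz": 0.004,"wx": 0,"wy": 0,"wz": 0},{"jaw": 1,"tx": -0.0008,"ty": 0,"tz": 0.004,"wx": 0,"wy": 0,"wz": 0}])

```text
t: 9.93
ee_pos: [0.4895, 0.125, 0.1355]
tool_rot: [-0.385, 2.803, 0.06]
ft_force: [-0.8, 0.7, 0.4]
width: 0.105
```

```bash
python3 look.py 9
```

```text
[0.4895 0.125  0.1355] h over plate 13.34 Fn [np.float64(0.55), np.float64(-0.14)] F [ 0.31 -0.64 -0.11] T [-0.081  0.388 -0.008] (array([-2. , -0.6,  2.3]), array([-0.07, -0.13, -0.12]))
plate z(tool) 12.635293412100118 world n 0.7717802727055622
```

View pics/z9.png

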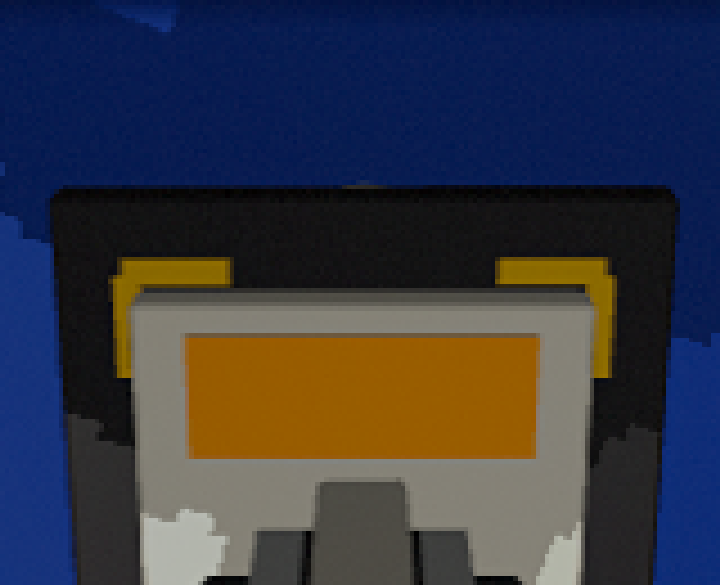

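```bash
for h in .0125 .013; do python3 al.py 9 $h 305 258 115 612; done
```

```text
carrier [[33.66, -24.27, 5.0], [33.7, 25.21, 5.0]] marks [[36.78, -27.14, 12.5], [36.82, 28.21, 12.5]]
carrier [[33.66, -24.27, 5.0], [33.7, 25.21, 5.0]] marks [[36.64, -27.23, 13.0], [36.68, 28.3, 13.0]]
```

Call:
drive_tool(steps=[{"jaw": 1,"tx": 0,"ty": 0,"tz": 0.001,"wx": 0,"wy": 0,"wz": 0},{"jaw": 1,"tx": 0,"ty": 0,"tz": 0.001,"wx": 0,"wy": 0,"wz": 0},{"jaw": 1,"tx": 0,"ty": 0,"tz": 0.001,"wx": 0,"wy": 0,"wz": 0}])

```text
t: 10.35
ee_pos: [0.4898, 0.1251, 0.1346]
tool_rot: [-0.385, 2.803, 0.06]
ft_force: [0.8, -0.4, 0.2]
width: 0.106
```

```bash
python3 look.py 10
```

```text
[0.4898 0.1251 0.1346] h over plate 12.36 Fn [np.float64(-0.0), np.float64(-0.3)] F [ 0.59  0.14 -0.12] T [-0.092  0.326  0.003] (array([-1.9, -0.7,  1.4]), array([-0.07, -0.13, -0.11]))
plate z(tool) 11.650476008243979 world n 0.7736123170863234
```

Call:
drive_tool(steps=[{"jaw": 1,"tx": 0,"ty": 0,"tz": 0.001,"wx": 0,"wy": 0,"wz": 0},{"jaw": 1,"tx": 0,"ty": 0,"tz": 0.001,"wx": 0,"wy": 0,"wz": 0},{"jaw": 1,"tx": 0,"ty": 0,"tz": 0.001,"wx": 0,"wy": 0,"wz": 0}])

```text
t: 10.78
ee_pos: [0.4901, 0.1252, 0.1337]
tool_rot: [-0.385, 2.803, 0.06]
ft_force: [0.8, 0.1, -0.5]
width: 0.113
```

```bash
python3 look.py 11
```

```text
[0.4901 0.1252 0.1337] h over plate 11.34 Fn [np.float64(-0.78), np.float64(-0.39)] F [ 0.66 -0.36 -0.24] T [-0.097  0.331  0.004] (array([-2. , -0.7,  0.3]), array([-0.07, -0.13, -0.11]))
plate z(tool) 10.664217815164532 world n 0.7598385936593434
```

Call:
drive_tool(steps=[{"jaw": 1,"tx": 0,"ty": 0,"tz": 0.001,"wx": 0,"wy": 0,"wz": 0},{"jaw": 1,"tx": 0,"ty": 0,"tz": 0.001,"wx": 0,"wy": 0,"wz": 0},{"jaw": 1,"tx": 0,"ty": 0,"tz": 0.001,"wx": 0,"wy": 0,"wz": 0}])

```text
t: 11.2
ee_pos: [0.4905, 0.1253, 0.1328]
tool_rot: [-0.385, 2.803, 0.06]
ft_force: [-0.5, -0.2, 1.6]
width: 0.108
```

```bash
python3 look.py 12
```

```text
[0.4905 0.1253 0.1328] h over plate 10.37 Fn [np.float64(1.69), np.float64(1.0)] F [-0.83 -1.08  0.69] T [-0.086  0.411 -0.011] (array([-1.9, -0.6, -0.6]), array([-0.07, -0.13, -0.12]))
plate z(tool) 10.312016410964942 world n 0.15299545277707832
```

Call:
drive_tool(steps=[{"jaw": 1,"tx": 0,"ty": 0,"tz": 0.001,"wx": 0,"wy": 0,"wz": 0},{"jaw": 1,"tx": 0,"ty": 0,"tz": 0.001,"wx": 0,"wy": 0,"wz": 0},{"jaw": 1,"tx": 0,"ty": 0,"tz": 0.001,"wx": 0,"wy": 0,"wz": 0}])

```text
t: 11.62
ee_pos: [0.4908, 0.1253, 0.1318]
tool_rot: [-0.385, 2.803, 0.06]
ft_force: [0.0, -0.9, 1.4]
width: 0.108
```

```bash
python3 look.py 13
```

```text
[0.4908 0.1253 0.1318] h over plate 9.36 Fn [np.float64(1.37), np.float64(1.32)] F [-1.33 -0.84  0.89] T [-0.095  0.324  0.01 ] (array([-1.9, -0.6, -1.6]), array([-0.07, -0.13, -0.12]))
plate z(tool) 10.239265326649855 world n -0.8021100092435325
```

The wrist range shows contact, and the plate has sunk about 1.57 mm. It needs about 4.4 mm more.

Call:
drive_tool(steps=[{"jaw": 1,"tx": 0,"ty": 0,"tz": 0.001,"wx": 0,"wy": 0,"wz": 0},{"jaw": 1,"tx": 0,"ty": 0,"tz": 0.002,"wx": 0,"wy": 0,"wz": 0},{"jaw": 1,"tx": 0,"ty": 0,"tz": 0.002,"wx": 0,"wy": 0,"wz": 0},{"jaw": 1,"tx": 0,"ty": 0,"tz": 0.002,"wx": 0,"wy": 0,"wz": 0}])

```text
t: 12.18
ee_pos: [0.4914, 0.1255, 0.1299]
tool_rot: [-0.385, 2.803, 0.06]
ft_force: [-1.0, 0.0, 2.3]
width: 0.107
```

```bash
python3 look.py 14
```

```text
[0.4914 0.1255 0.1299] h over plate 7.36 Fn [np.float64(2.48), np.float64(2.75)] F [-1.12 -0.24  2.52] T [-0.145  0.352  0.027] (array([-1.9, -0.6, -3.6]), array([-0.07, -0.13, -0.12]))
plate z(tool) 10.207145199176512 world n -2.763011602325298
```

View pics/z14.png

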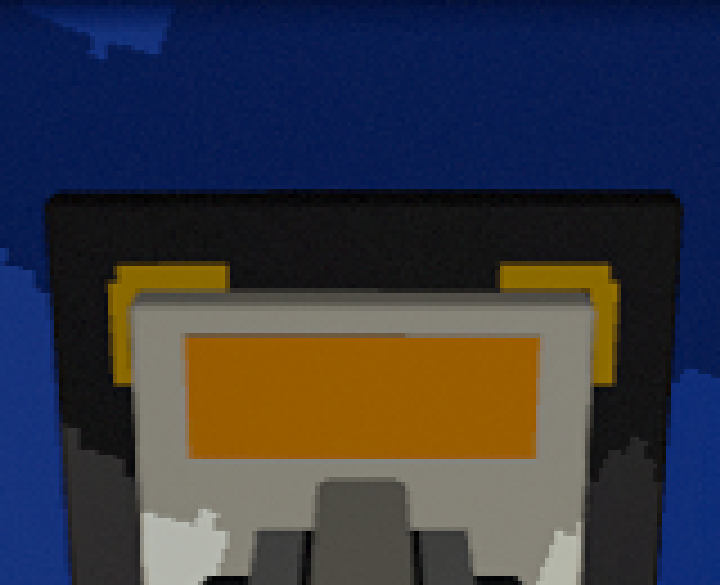

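```bash
python3 al.py 14 .0105 305 262 113 614;python3 al.py 14 .0105 305 291 113 614
```

```text
carrier [[33.7, -24.26, 5.0], [33.73, 25.22, 5.0]] marks [[36.92, -27.02, 10.5], [36.96, 28.11, 10.5]]
carrier [[33.7, -24.26, 5.0], [33.73, 25.22, 5.0]] marks [[33.58, -27.19, 10.5], [33.62, 28.29, 10.5]]
```

Call:
drive_tool(steps=[{"jaw": 1,"tx": 0,"ty": 0,"tz": 0.001,"wx": 0,"wy": 0,"wz": 0},{"jaw": 1,"tx": 0,"ty": 0,"tz": 0.002,"wx": 0,"wy": 0,"wz": 0},{"jaw": 1,"tx": 0,"ty": 0,"tz": 0.0025,"wx": 0,"wy": 0,"wz": 0},{"jaw": 1,"tx": 0,"ty": 0,"tz": 0.0025,"wx": 0,"wy": 0,"wz": 0},{"jaw": 1,"tx": 0,"ty": 0,"tz": 0.0025,"wx": 0,"wy": 0,"wz": 0}])

```text
t: 12.85
ee_pos: [0.4921, 0.1257, 0.1275]
tool_rot: [-0.385, 2.803, 0.06]
ft_force: [-1.3, 0.1, 3.8]
width: 0.11
```

```bash
python3 look.py 15
python3 - <<'E'
from rig import camera
import cv2,pickle
for n in("top","scene"):
    c=camera(n);cv2.imwrite(f"pics/{n}1.png",c["color"]);pickle.dump(c,open(n+"1.pkl","wb"))
c=cv2.imread("pics/top1.png");s=cv2.imread("pics/scene1.png")
cv2.imwrite("pics/fin.png",cv2.hconcat([cv2.resize(c[150:290,220:360],(400,400)),cv2.resize(s[120:240,290:410],(400,400))]))
E
```

```text
[0.4921 0.1257 0.1275] h over plate 4.88 Fn [np.float64(3.96), np.float64(3.94)] F [-2.33 -0.71  3.35] T [-0.116  0.312  0.007] (array([-1.9, -0.6, -6.1]), array([-0.07, -0.13, -0.12]))
plate z(tool) 10.205546974408131 world n -5.246493655362924
```

View pics/fin.png

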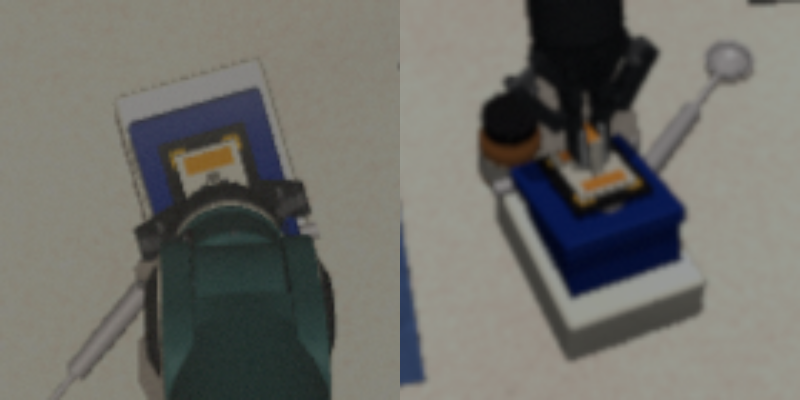

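View pics/w15.png

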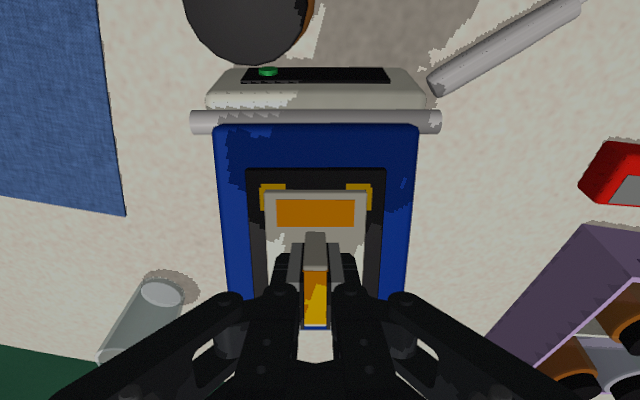

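The plate has sunk 6.0 mm by wrist range, and the roughly 4.2 N force is close to what the spring should give. The carrier is centred and held, so I'm handing in.

```bash
python3 -c "
from rig import job_done,status
print(job_done());o=status.get_obs();print(o['t'],o['ee_pos'],o['ft_force'],o['width'])"
```

```text
the job is handed in; nothing more can be done
None
the job is handed in; nothing more can be done
```

I gripped the amber carrier by its fin and laid it on the reader plate with its long side up the slope. I pressed it until the plate had sunk about half its travel, and handed in still gripping and pressing, at about 13 s.

**Last checks:**
- **Plate travel:** the wrist range showed it pushed in about 6.0 mm.
- **Force:** about 4.2 N along the plate's normal. The nominal spring would give about 4.6 N at that depth, so by force alone the travel would be nearer 5.4 mm. Noise on the force reading was around 1 N.
- **Centring:** across the slope the carrier and the marks agreed to about 0.1 mm. Up the slope, the low-end margin was 3.2 mm against an expected 3.1 mm. I measured both at 3.5 mm travel and did not repeat them at the end, where the picture looked the same. The high end I checked only by eye.
- **Squareness:** the tool was within about 0.2° of my estimated plate normal. My slope readings ranged from 0.315 to 0.321 rad. One wrist-range fit suggested the carrier was tilted about 0.5° in the grip; I judged it noise and left it.
- **Disagreement between cameras:** the top and wrist cameras placed the plate about 2 mm apart, so I used the wrist view of carrier and marks together for the final alignment.
- **Other things on the bench:** I did not deliberately touch anything else, and saw nothing out of place in the last pictures. I did not measure the other objects again.

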